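Run out the filing plank to the gauge and hold it

ROBOT

A 6-joint arm with a two-finger parallel gripper is mounted at the origin on the work surface. World frame = base frame: x ahead of the robot, y to its left, z up, the work surface at z = 0. Lengths are in m, angles in rad, forces in N, time in s.
With the tool pointing down it reaches from about 0.375 to 0.925 m from the base axis. Payload 5.7 kg.
Tool frame: the origin (TCP) lies midway between the tips of the shut fingers; the grasp point (between the pads) lies 19 mm behind it; z points along the fingers, y is the line along which they close (so a half turn about z gives the same grasp; the last joint's range is limited). The gripper opens to 88 mm and grips with 3 to 60 N. Pads are 20 mm wide; open, the fingers measure 115 mm over their backs; the gripper's body (75 mm by 178 mm) begins 61 mm behind the grasp point.
Start: joints at [-1.341, 0.359, 1.51, -0, 1.272, -0.115], TCP at [0.203, -0.565, 0.223] pointing down, gripper open.
Joint ranges: [-2.97, 2.97], [-1.01, 2.36], [0.21, 2.38], [-0.96, 4.11], [0.2, 2.71], [-2.98, 2.98]. Speed limits (rad/s): [2.39, 2.39, 3.14, 3.14, 3.14, 3.14].

INTERFACE

Orientations are given as [roll, pitch, yaw] about the fixed x, y, z axes, in that order (R = Rz(yaw) Ry(pitch) Rx(roll)).
In Python, from cell import ctrl, snapshot, workorder gives the robot as it stands.
- The arm moves only by the tool drive_tool, never from a script. Its argument "plan" is a list of rows, each a list of 3 entries, a list of its own where there are three numbers: the shift along the tool's x, y, z in cm, then the turn, a rotation vector about the tool's x, y, z in rad, then the finger opening in cm, from 0 to 8.78. A call has 1 to 12 rows; each row shifts and turns the commanded pose from where the row before left it, along the tool's axes as they then stand; what a row does not reach is not made up. A row lasts 1/8 s, in which the tool goes at most 62.5 mm and 10.7 degrees, less where a joint would pass 70% of its speed; a pose out of reach is approached as far as the arm can. A call with a gripper value outside its range is refused whole. The fingers move at their own pace and stop on an object; "grip_force" is the grip in N (left out, the last holds). Time passes only in rows, so rows that do not move let the fingers close. It gives the time, the measured TCP pose, the force, the opening and the grip force at its end, in the units of the state.
- ctrl.get_obs(): the state, without advancing time (a new reading comes with each control period).
- snapshot(name): name is "side" or "top"; returns a dict with "img" (480x640x3 uint8, red, green, blue), "fx", "fy", "cx", "cy" (pixels), "position" and "orientation" of the camera in the world. Camera axes: x right, y down, z forward; pixel columns grow to the right and rows downward; lengths in m; the calibration is good to about 2 mm. A picture is of the moment at which its call begins. There is no depth.
- workorder.close_job(): hands the job in; it is judged then, once.
The state is a dict: "t": time; "q": joint angles; "joint_velocities": joint speeds; "joint_efforts": joint torques, N m; "tcp_pos": TCP position; "tool_rot": TCP orientation; "wrist_force": force on the tool from outside, world axes, zero at the start; "ft_torque": the same for the moment, N m; "grip_width": finger opening in m; "grasp_force": force on a finger pad.
Only numpy, scipy, OpenCV 4.12 (cv2) and the standard library are available. Lean on these libraries where they do the work, as an engineer would, in place of code of your own. Each camera call takes 0.05 s, during which the arm holds its last target. There are 200 camera calls.

TASK

The filing plank on its wooden rest is kept in by a rotary lock handle: first turn that handle a quarter turn clockwise, fully into its free position, then slide the plank outward along the rest until its outer end is level with the pointer of the gauge. The steel jig on that end is heavy and would tip the plank over the edge, so keep the plank flat on the rest the whole way and finish still holding it there, flat, with the gripper: do not let go. Leave the other things on the bench where they are.

Things in the scene. Friction and masses are not known exactly. Their poses are not given: they have to be found in the camera images.
- rest: Fixed plywood block 130 mm (its x) by 300 mm (y) by 60 mm high. Origin: centre of its underside; its +y is outward, the way the plank slides; its outer edge is at y = +150 mm. Two low fences on top (8 mm high, 12 mm wide, at x = -48.5 and +48.5 mm) guide the plank with 2.5 mm play each side. An ear on its +x side carries the rotary lock
- plank: Loose dark board 80 (x) by 280 (y) by 16 mm thick, flat on the rest between the fences, its y along the rest's y. Origin: centre of its underside, 60 mm above the bench. 0.6 to 0.92 kg with the steel jig (46 x 46 mm, top 46 mm above the underside, centred at y = +110 mm). Balances about 57 mm outward of its origin: let go, it tips once some 83 mm overhang the rest's outer edge
- plank_nose (a point): Middle of the top edge of the plank's outer (+y) end face; this end must come level with the gauge's pointer
- plank_grip (a point): Centre of the wooden grip block fixed on the plank near its inner (-y) end: 26 mm wide (plank x), 55 mm long (plank y), 40 mm high, standing on the plank's top; this point is 36 mm above the plank's underside, 96 mm above the bench, and the block's top 116 mm above the bench. Pinch it from above across its 26 mm
- lock (a joint): Rotary lock handle, upright axis, at the rest's outer corner. 0 = locked (low steel blade points to the rest's -x, across the plank's way, 10 to 25 mm ahead of its outer end); 1.57 rad = free (blade points outward, +y). Grows clockwise seen from above. Both ends are firm stops; in between it turns stiffly (0.12 N m) and stays where it is left. Starts at 0 to 0.15 rad
- lock_grip (a point): Centre of the lock's black bar grip, on the turning axis, 111 mm above the bench (x = +85, y = +130 mm of the rest). Bar 66 mm long, 14 mm thick, from 95 to 127 mm above the bench; along the rest's x when locked, along its y when free. Below it the hub, and the blade at 64 to 76 mm above the bench, reaching 75 mm from the axis to one side
- gauge: Fixed pointer gauge standing on the bench beside the plank's way out, on the rest's -x side: steel foot 50 x 44 x 14 mm, post to 94 mm high, and a thin level steel pointer (3 mm wide) along its +x at 72 mm height, aimed square at the plank's path. Origin: centre of the foot's underside; its axes are parallel to the rest's
- gauge_tip (a point): Tip of the gauge's pointer, about 12 mm beside the plank's path, 72 mm above the bench: the mark for the plank's outer end (100 to 150 mm beyond the rest's outer edge)
- turnscrew: Bystander: screwdriver lying on the bench on the lock's side; origin on its underside
- glue: Bystander: small glue bottle, 32 mm diameter, 75 mm high, upright; origin centre of its base
- jar: Bystander: jar 66 mm diameter, 60 mm high, upright; origin centre of its base
- caliper: Bystander: flat steel caliper 160 mm long, lying on the bench; origin under its beam's centre
- brush: Bystander: brush lying on the bench; origin on its underside
- offcut: Bystander: wooden offcut 90 x 30 x 22 mm; origin centre of its underside
- cork: Bystander: upright cork 24 mm diameter, 30 mm high; origin centre of its base
Mind the look-alikes: they are no part of the job. What is shaped like the gauge but blue or orange is not meant.

How it is judged:
By the outcome, as a careful person would: the job done as asked, in the order asked, and still so for the second after the job is handed in, while the arm keeps its last pose, push and grip.
It also fails if it takes over 50 s, if anything falls off the work surface, if the arm or the gripper's body presses on something with over 40 N, if the wrist force passes 120 N, or if a joint passes its speed limit or range.

## Working session

There is one attempt and no reset: what is moved stays moved. The work goes in short steps, Python scripts to look and compute and a tool call to move; the robot and the scene stay as the last step left them, time stands still between calls to the robot, and variables do not carry over. Pictures are saved under pics/ and viewed, at most 10 in all, crops included, and the job is handed in when it is done.

Besides the shell and the picture viewer there is one more tool, called after "Emit:" by a JSON object that holds its "name" and its "arguments", one argument or row to a line. drive_tool: Moves the arm, as the interface text tells. Its arguments: {"type":"object","properties":{"plan":{"type":"array"},"grip_force":{"type":"number"}},"required":["plan"]}

```bash
ls; mkdir -p pics; cat > h.py <<'E'
import numpy as np, cv2
from scipy.spatial.transform import Rotation as Rn
from cell import ctrl, snapshot, workorder
def Rc(o):
    o=np.array(o,float)
    return o if o.shape==(3,3) else (Rn.from_quat(o).as_matrix() if o.size==4 else Rn.from_euler('xyz',o).as_matrix())
def ray(s,u,v):
    d=Rc(s['orientation'])@np.array([(u-s['cx'])/s['fx'],(v-s['cy'])/s['fy'],1]); return np.array(s['position']),d
def onz(s,u,v,z):
    p,d=ray(s,u,v); return p+d*(z-p[2])/d[2]
def proj(s,P):
    c=Rc(s['orientation']).T@(np.array(P)-s['position']); return np.array([s['fx']*c[0]/c[2]+s['cx'],s['fy']*c[1]/c[2]+s['cy']])
E
python3 - <<'E'
from h import *
for n in('top','side'):
    s=snapshot(n); cv2.imwrite(f'pics/{n}0.png',s['img'][:,:,::-1]); print(n,{k:s[k] for k in s if k!='img'})
print(ctrl.get_obs())
E
```

```text
pics
top {'fx': 501.40418439889487, 'fy': 501.40418439889487, 'cx': 324.25241527405143, 'cy': 243.6787812574149, 'position': array([0.44036126, 0.05111813, 1.12883286]), 'orientation': array([-3.05796341, -0.01132926, -1.58891879])}
side {'fx': 461.20405708973453, 'fy': 461.20405708973453, 'cx': 311.95967848428, 'cy': 238.43971573576675, 'position': array([ 0.38420206, -0.82004163,  0.60347388]), 'orientation': array([-2.08076421, -0.01250648, -0.12460024])}
{'t': 0.1, 'q': array([-1.34113936e+00,  3.59449320e-01,  1.51128496e+00, -4.31132501e-06,
        1.27248370e+00, -1.15087964e-01]), 'joint_velocities': array([-0.00087076,  0.00011262, -0.00312839, -0.00030658, -0.00067772,
       -0.00189473]), 'joint_efforts': array([-7.06764313e-04, -5.16356099e+01, -2.71407384e+01,  6.76685153e-02,
        2.76127656e-02, -2.66795644e-05]), 'tcp_pos': array([ 0.2026355 , -0.56411353,  0.22189884]), 'tool_rot': array([-3.13997760e+00, -1.82551815e-04,  3.44746055e-01]), 'wrist_force': array([0.06278797, 0.42096135, 0.6048182 ]), 'ft_torque': array([ 0.03498892, -0.02269505, -0.08618083]), 'grasp_force': 0.0, 'grip_width': 0.08777309924833715}
```

View pics/top0.png

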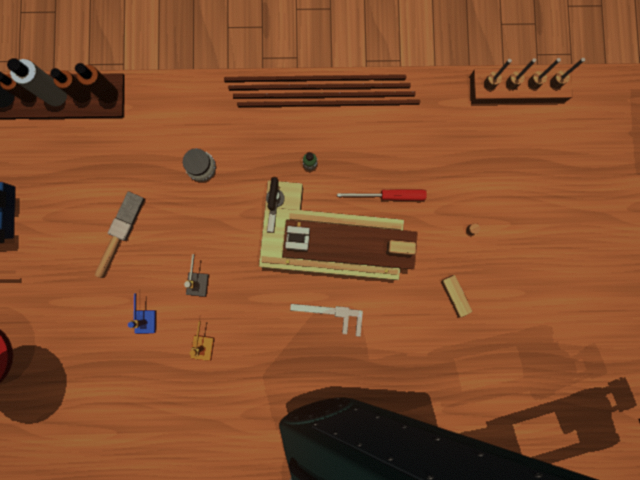

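View pics/side0.png

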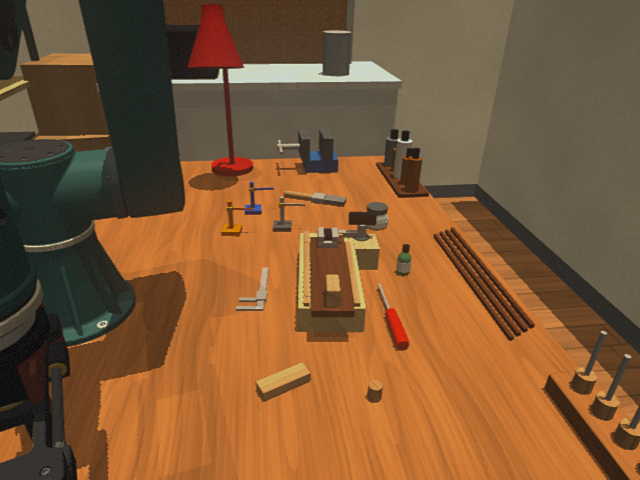

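The top view shows the rest at about (335,235), with the plank's outer end pointing image-left (+y), and the lock grip at (274,190). There are three gauge shapes: steel/grey at (197,285), blue at (145,320) and orange at (203,347). The grey one fits, being steel and nearest the plank's path on the rest's -x side. I'll confirm it in a crop.

```bash
python3 - <<'E'
import cv2
a=cv2.imread('pics/top0.png')[165:365,175:435]; cv2.imwrite('pics/topc.png',cv2.resize(a,(780,600),interpolation=cv2.INTER_CUBIC))
a=cv2.imread('pics/side0.png')[175:335,210:420]; cv2.imwrite('pics/sidec.png',cv2.resize(a,None,fx=3.7,fy=3.7,interpolation=cv2.INTER_CUBIC))
E
```

```text
(no output)
```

View pics/topc.png

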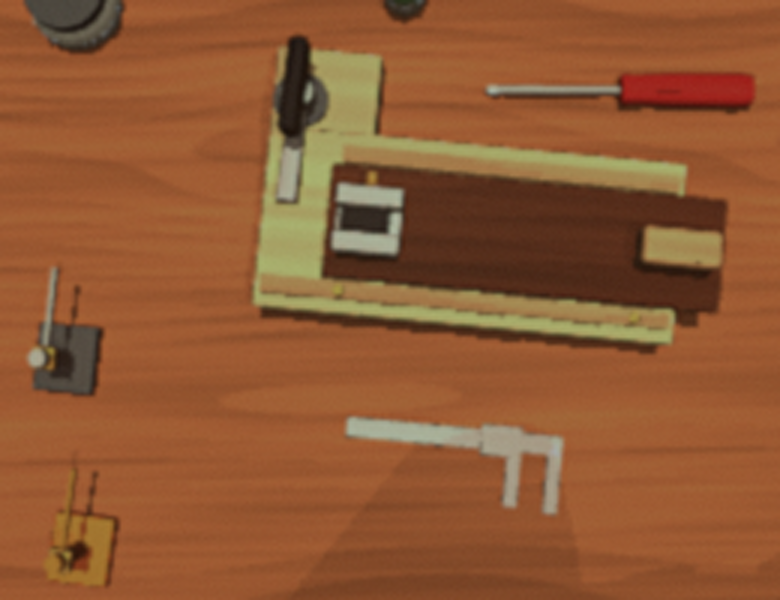

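View pics/sidec.png

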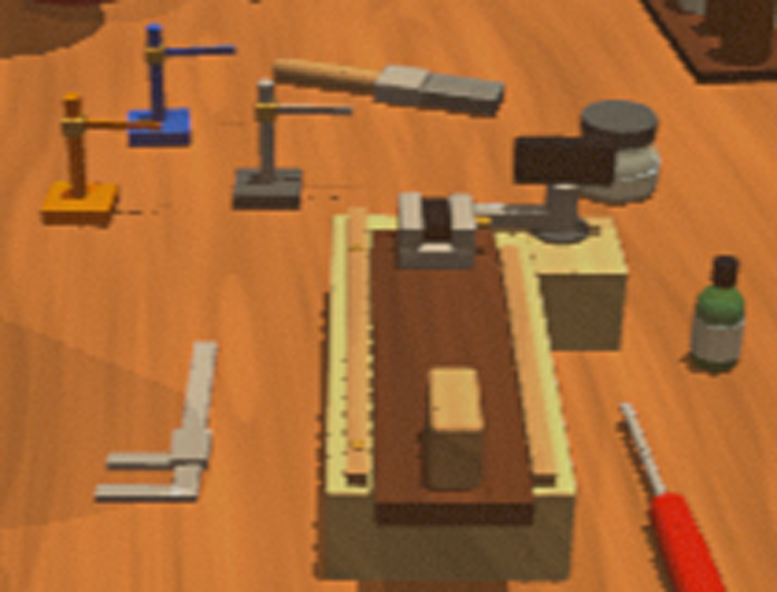

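The crops confirm it: the grey steel gauge has its foot at about (197,285) and its pointer running from (188,283) to its tip at (193,254), aimed at the plank's path. The other two are orange and blue. The blade lies across the way at crop (288,175).

```bash
cat > m.py <<'E'
from h import *
def comp(mask,near):
    n,l,st,c=cv2.connectedComponentsWithStats(mask.astype(np.uint8)*255)
    i=1+np.argmin([np.hypot(*(c[k]-near))+(1e3 if st[k,4]<25 else 0) for k in range(1,n)]); return l==i
def rect(m,s,z):
    c=cv2.findContours(m.astype(np.uint8),cv2.RETR_EXTERNAL,cv2.CHAIN_APPROX_NONE)[0]; c=max(c,key=len)[:,0]
    P=np.array([onz(s,u,v,z)[:2]*1000 for u,v in c],np.float32); return cv2.minAreaRect(P)
E
python3 - <<'E'
from m import *
s=snapshot('top'); im=s['img']; hsv=cv2.cvtColor(im,cv2.COLOR_RGB2HSV)
px=lambda u,v:(175+(u+.5)/3-.5,165+(v+.5)/3-.5)
for n,p,z in [('restOL',(255,303),.06),('restIL',(672,343),.06),('restIR',(685,165),.068),('earO',(281,48),.06),('noseL',(323,277),.076),('noseR',(333,163),.076),('tailR',(726,200),.076),('tailL',(717,311),.076),('blade',(288,202),.076),('barA',(299,38),.127),('barB',(291,135),.127),('gripTL',(643,226),.116),('gripTR',(722,231),.116),('gripBL',(641,265),.116),('gripBR',(720,268),.116),('tip',(55,268),.072),('proot',(47,345),.072)]:
    print(n,(onz(s,*px(*p),z)*1000).round(1))
# grip block, handle by masks
for n,u,v,z in [('grip',402,248,.116),('bar',274,190,.127),('plank',350,245,.076)]:
    c=hsv[v,u].astype(int); print(n,c)
H,S,V=[hsv[...,i].astype(int) for i in range(3)]
m=comp((V<45),(274,190)); print('bar',rect(m,s,.127))
print('yaw',)
o=onz
E
```

```text
restOL [485.1 175.7  60. ]
restIL [ 451.5 -119.8   60. ]
restIR [ 577.6 -131.6   68. ]
earO [668.3 155.6  60. ]
noseL [501.8 126.1  76. ]
noseR [582.1 118.2  76. ]
tailR [ 551.2 -158.4   76. ]
tailL [ 473.1 -149.5   76. ]
blade [555.  150.1  76. ]
barA [660.7 136.9 127. ]
barB [594.7 142.9 127. ]
gripTL [530.3 -93.5 116. ]
gripTR [ 526. -147.  116.]
gripBL [503.9 -91.4 116. ]
gripBR [ 500.9 -144.8  116. ]
tip [511.7 314.2  72. ]
proot [457.9 319.6  72. ]
grip [ 20 126 164]
bar [ 11 100  41]
plank [  9 171  85]
bar ((626.9224853515625, 136.83135986328125), (21.490190505981445, 64.08670806884766), 79.30116271972656)
yaw
```

Measured: rest yaw ≈ -0.108, lock grip ≈ (628,140), plank grip ≈ (515,-119), and the nose ≈ 188 mm short of the pointer. First I move above the lock.

Emit:
{"name": "drive_tool", "arguments": {
  "plan": [
    [[4.55,-3.7,0],[0,0,0],6],
    [[4.55,-3.7,0],[0,0,0],6],
    [[4.55,-3.7,0],[0,0,0],6],
    [[4.55,-3.7,0],[0,0,0],6],
    [[4.55,-3.7,0],[0,0,0],6],
    [[4.55,-3.7,0],[0,0,0],6],
    [[4.55,-3.7,0],[0,0,0],6],
    [[4.55,-3.7,0],[0,0,0],6],
    [[4.55,-3.7,0],[0,0,0],6],
    [[4.55,-3.7,0],[0,0,0],6],
    [[4.55,-3.7,0],[0,0,0],6],
    [[4.55,-3.7,0],[0,0,0],6]
  ],
  "grip_force": 40
}}

```text
t: 1.65
tcp_pos: [0.5672, 0.0396, 0.2225]
tool_rot: [3.142, 0.0, 0.345]
wrist_force: [0.2, -1.1, -0.4]
grip_width: 0.06
grasp_force: 0.0
```

Emit:
{"name": "drive_tool", "arguments": {
  "plan": [
    [[0,0,0],[0,0,-0.18],6],
    [[0,0,0],[0,0,-0.18],6],
    [[0,0,0],[0,0,-0.18],6],
    [[0,0,0],[0,0,-0.18],6],
    [[0,0,0],[0,0,-0.18],6],
    [[0,0,0],[0,0,-0.18],6],
    [[0,0,0],[0,0,-0.18],6],
    [[0,0,0],[0,0,-0.18],6],
    [[0,0,0],[0,0,-0.18],6],
    [[0,0,0],[0,0,-0.18],6],
    [[0,0,0],[0,0,-0.18],6],
    [[0,0,0],[0,0,-0.18],6]
  ]
}}

```text
t: 3.15
tcp_pos: [0.5663, 0.0378, 0.2224]
tool_rot: [-3.141, -0.001, 2.511]
wrist_force: [-0.3, 0.6, 0.3]
grip_width: 0.0603
grasp_force: 0.0
```

Emit:
{"name": "drive_tool", "arguments": {
  "plan": [
    [[0,0,0],[0,0,-0.18],6],
    [[0,0,0],[0,0,-0.18],6],
    [[0,0,0],[0,0,-0.18],6],
    [[0,0,0],[0,0,0],6]
  ]
}}

```text
t: 3.65
tcp_pos: [0.5663, 0.0378, 0.2224]
tool_rot: [3.142, -0.001, 3.043]
wrist_force: [0.2, -1.1, -0.1]
grip_width: 0.0598
grasp_force: 0.0
```

Emit:
{"name": "drive_tool", "arguments": {
  "plan": [
    [[-2.6,5.4,0],[0,0,0],6],
    [[-2.6,5.4,0],[0,0,0],6],
    [[0,0,0],[0,0,0],6],
    [[0,0,3.5],[0,0,0],6],
    [[0,0,3.5],[0,0,0],6],
    [[0,0,1.5],[0,0,0],6],
    [[0,0,0],[0,0,0],6]
  ]
}}

```text
t: 4.53
tcp_pos: [0.6278, 0.1395, 0.1369]
tool_rot: [-3.141, -0.002, 3.043]
wrist_force: [0.2, -0.2, 0.3]
grip_width: 0.0597
grasp_force: 0.0
```

```bash
python3 - <<'E'
from h import *
a=snapshot('top')['img'][130:280,190:390,::-1]; b=snapshot('side')['img'][150:300,280:480,::-1]
cv2.imwrite('pics/lock1.png',cv2.resize(np.hstack([a,b]),None,fx=2,fy=2,interpolation=cv2.INTER_CUBIC))
E
```

```text
(no output)
```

View pics/lock1.png

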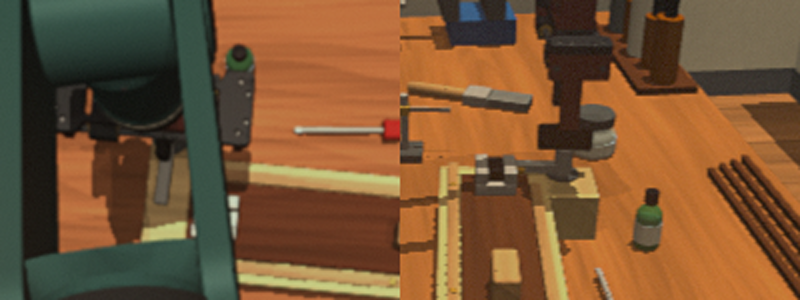

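The side crop shows the near finger at about (567,90), above the bar (537–590,137) and centred on it. I descend and close.

Emit:
{"name": "drive_tool", "arguments": {
  "plan": [
    [[0,0,2],[0,0,0],6],
    [[0,0,2],[0,0,0],6],
    [[0,0,0],[0,0,0],6],
    [[0,0,0],[0,0,0],0.8],
    [[0,0,0],[0,0,0],0.8],
    [[0,0,0],[0,0,0],0.8],
    [[0,0,0],[0,0,0],0.8],
    [[0,0,0],[0,0,0],0.8],
    [[0,0,0],[0,0,0],0.8]
  ],
  "grip_force": 30
}}

```text
t: 5.75
tcp_pos: [0.6288, 0.1408, 0.0978]
tool_rot: [3.141, 0.0, 3.045]
wrist_force: [0.2, 2.2, 1.0]
grip_width: 0.0138
grasp_force: 29.7
```

Emit:
{"name": "drive_tool", "arguments": {
  "plan": [
    [[0,0,0],[0,0,0.15],0.8],
    [[0,0,0],[0,0,0.15],0.8],
    [[0,0,0],[0,0,0.15],0.8],
    [[0,0,0],[0,0,0.15],0.8],
    [[0,0,0],[0,0,0.15],0.8],
    [[0,0,0],[0,0,0.15],0.8],
    [[0,0,0],[0,0,0.15],0.8],
    [[0,0,0],[0,0,0],0.8]
  ]
}}

```text
t: 6.75
tcp_pos: [0.6303, 0.143, 0.0978]
tool_rot: [3.137, -0.002, 1.993]
wrist_force: [3.9, 9.8, -2.6]
grip_width: 0.0137
grasp_force: 29.9
```

```bash
python3 -c "
from h import *
o=ctrl.get_obs(); print(o['tool_rot'],o['ft_torque'],o['wrist_force'],o['tcp_pos'])"
```

```text
[ 3.13710694e+00 -2.45086196e-03  1.99290424e+00] [ 1.35932182 -0.47147212 -0.09328765] [ 3.92091232  9.7684818  -2.56116549] [0.63034594 0.14295971 0.09783833]
```

Emit:
{"name": "drive_tool", "arguments": {
  "plan": [
    [[0.2,0.2,0],[0,0,0.12],0.8],
    [[0,0,0],[0,0,0.12],0.8],
    [[0,0,0],[0,0,0.12],0.8],
    [[0,0,0],[0,0,0.12],0.8],
    [[0,0,0],[0,0,0],0.8],
    [[0,0,0],[0,0,0],0.8]
  ]
}}

```text
t: 7.5
tcp_pos: [0.6317, 0.1433, 0.0979]
tool_rot: [3.138, -0.001, 1.515]
wrist_force: [4.2, 2.4, -2.2]
grip_width: 0.0138
grasp_force: 29.9
```

```bash
python3 -c "
from h import *
o=ctrl.get_obs(); print(o['tool_rot'],o['ft_torque'],o['wrist_force'],o['tcp_pos'])"
```

```text
[ 3.13824064e+00 -1.02371746e-03  1.51457657e+00] [ 0.26022515 -0.51387306 -0.08429499] [ 4.22981695  2.40143545 -2.22228072] [0.63168274 0.14329993 0.09786011]
```

Emit:
{"name": "drive_tool", "arguments": {
  "plan": [
    [[0,0.1,0],[0,0,0.05],0.8],
    [[0,0,0],[0,0,0.04],0.8],
    [[0,0,0],[0,0,0.04],0.8],
    [[0,0,0],[0,0,0],0.8],
    [[0,0,0],[0,0,0],0.8]
  ]
}}

```text
t: 8.12
tcp_pos: [0.6318, 0.1429, 0.0979]
tool_rot: [3.14, -0.0, 1.386]
wrist_force: [3.4, 2.0, -1.2]
grip_width: 0.0148
grasp_force: 31.6
```

```bash
python3 -c "
from h import *
o=ctrl.get_obs(); print(o['tool_rot'],o['ft_torque'],o['wrist_force'],o['tcp_pos'])"
```

```text
[ 3.13971273e+00 -4.04177636e-04  1.38639399e+00] [ 0.07490375 -0.72660467  0.82143946] [ 3.39332244  1.9878859  -1.23969051] [0.63180321 0.14292687 0.09788517]
```

The torque rose to 0.82 N m with the pads yielding, so the lock is at its stop. I release, lift and move above the plank grip.

Emit:
{"name": "drive_tool", "arguments": {
  "plan": [
    [[0,0,0],[0,0,0],5],
    [[0,0,0],[0,0,0],5],
    [[0,0,0],[0,0,0],5],
    [[0,0,-3],[0,0,0],5],
    [[0,0,-5],[0,0,0],6],
    [[0,0,-5],[0,0,-0.077],6],
    [[-5.46,-1.75,0],[0,0,0],6],
    [[-5.46,-1.75,0],[0,0,0],6],
    [[-5.46,-1.75,0],[0,0,0],6],
    [[-5.46,-1.75,0],[0,0,0],6],
    [[-5.46,-1.75,0],[0,0,0],6],
    [[0,0,0],[0,0,0],6]
  ]
}}

```text
t: 9.62
tcp_pos: [0.5123, -0.1221, 0.2277]
tool_rot: [-3.141, 0.001, 1.457]
wrist_force: [0.1, 0.9, 0.2]
grip_width: 0.0596
grasp_force: 0.0
```

```bash
python3 - <<'E'
from h import *
s=snapshot('top');t=snapshot('side'); np.savez('pics/s1.npz',**{k:s[k] for k in s})
print(ctrl.get_obs()['tool_rot'])
a=s['img'][150:300,180:440,::-1]; b=t['img'][150:300,260:520,::-1]
cv2.imwrite('pics/lock2.png',cv2.resize(np.vstack([a,b]),None,fx=2,fy=2,interpolation=cv2.INTER_CUBIC)[:, :])
E
```

```text
[ 3.14158409e+00 -8.03334980e-04  1.45976729e+00]
```

View pics/lock2.png

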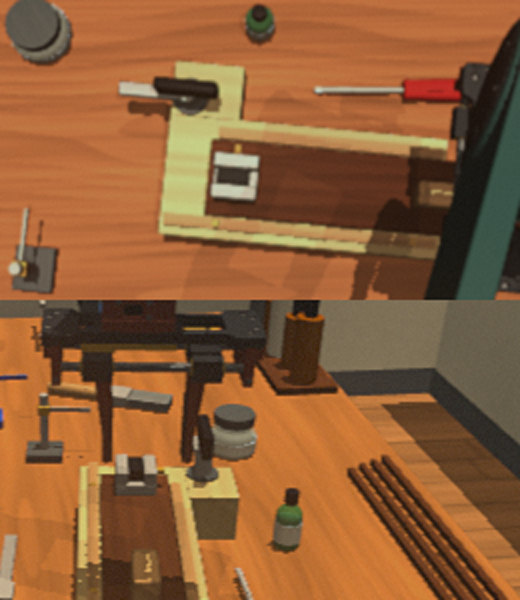

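The lock bar now runs along the rest's y (crop (158,84)–(217,90)), with the blade pointing outward at (120–150,88), so it is free. The gripper hangs over the grip block. I descend.

Emit:
{"name": "drive_tool", "arguments": {
  "plan": [
    [[0.4,0.4,3.5],[0,0,0],6],
    [[0,0,3.5],[0,0,0],6],
    [[0,0,3.5],[0,0,0],6],
    [[0,0,2.5],[0,0,0],6],
    [[0,0,1.8],[0,0,0],6],
    [[0,0,0],[0,0,0],6],
    [[0,0,0],[0,0,0],3.2],
    [[0,0,0],[0,0,0],3.2],
    [[0,0,0],[0,0,0],3.2],
    [[0,0,0],[0,0,0],3.2]
  ],
  "grip_force": 10
}}

```text
t: 10.98
tcp_pos: [0.5187, -0.1156, 0.0801]
tool_rot: [3.141, 0.0, 1.462]
wrist_force: [0.2, 0.5, 0.7]
grip_width: 0.0322
grasp_force: 0.0
```

Emit:
{"name": "drive_tool", "arguments": {
  "plan": [
    [[0,0,0],[0,0,0],2.2],
    [[0,0,0],[0,0,0],2.2],
    [[0,0,0],[0,0,0],2.2],
    [[0,0,0],[0,0,0],2.2]
  ]
}}

```text
t: 11.48
tcp_pos: [0.5181, -0.1155, 0.0798]
tool_rot: [-3.141, 0.0, 1.462]
wrist_force: [-3.3, -0.2, 5.3]
grip_width: 0.0262
grasp_force: 10.0
```

Emit:
{"name": "drive_tool", "arguments": {
  "plan": [
    [[0,-0.1,0],[0,0,0],2.0],
    [[0,0,0],[0,0,0],2.0],
    [[0,0,0],[0,0,0],2.0],
    [[0.5,0,0],[0,0,0],2.0],
    [[0.5,0,0],[0,0,0],2.0],
    [[0,0,0],[0,0,0],2.0]
  ],
  "grip_force": 55
}}

```text
t: 12.22
tcp_pos: [0.519, -0.1061, 0.0798]
tool_rot: [3.141, 0.001, 1.462]
wrist_force: [-0.6, -3.9, 3.3]
grip_width: 0.0258
grasp_force: 55.0
```

Emit:
{"name": "drive_tool", "arguments": {
  "plan": [
    [[0.8,0,0],[0,0,0],2.0],
    [[1.2,0,0.1],[0,0,0],2.0],
    [[1.2,0,0],[0,0,0],2.0],
    [[1.2,0,0],[0,0,0],2.0],
    [[1.2,0,0],[0,0,0],2.0],
    [[1.2,0,0],[0,0,0],2.0],
    [[1.2,0,0],[0,0,0],2.0],
    [[1.2,0,0],[0,0,0],2.0],
    [[1.2,0,0],[0,0,0],2.0],
    [[1.2,0,0],[0,0,0],2.0],
    [[0.8,0,0],[0,0,0],2.0],
    [[0,0,0],[0,0,0],2.0]
  ]
}}

```text
t: 13.72
tcp_pos: [0.533, 0.0167, 0.0798]
tool_rot: [3.14, 0.002, 1.463]
wrist_force: [-0.7, -7.7, 11.9]
grip_width: 0.0255
grasp_force: 55.0
```

```bash
python3 - <<'E'
from h import *
s=snapshot('top');t=snapshot('side')
cv2.imwrite('pics/t3.png',s['img'][:,:,::-1]);cv2.imwrite('pics/s3.png',t['img'][:,:,::-1])
a=s['img'][165:305,170:330,::-1]; b=t['img'][165:305,250:410,::-1]
cv2.imwrite('pics/slide1.png',cv2.resize(np.hstack([a,b]),(800,350),interpolation=cv2.INTER_CUBIC))
E
```

```text
(no output)
```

View pics/slide1.png

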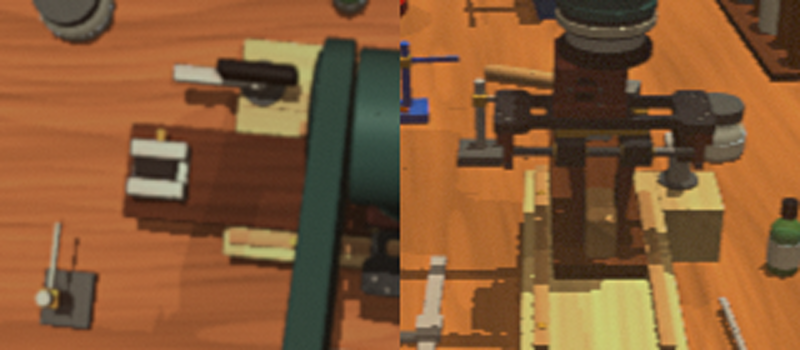

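The plank is still flat and its nose has moved out: the nose edge runs from crop (132,125) to (124,216), and the pointer from (57,222) to (47,290). I now measure the remaining gap.

```bash
cat > gap.py <<'E'
from m import *
def gap(yn):  # yn: approx image column of nose
    s=snapshot('top'); g=cv2.GaussianBlur(s['img'],(0,0),.6).astype(float)
    ys=np.array([.108,.994]); ys/=np.hypot(*ys)
    N=[]
    for v in range(220,249):
        r=g[v,:,0]; c=yn+(233-v)*.09; us=np.arange(int(c)-6,int(c)+7); d=r[us]-r[us+1]
        w=np.clip(d,0,None); k=np.argmax(w); sl=slice(max(0,k-2),k+3); u=(us[sl]+.5)@w[sl]/w[sl].sum()
        N.append((u,v,w[k]))
    N=np.array(N); P=np.array([onz(s,u,v,.076)[:2]*1000 for u,v,_ in N])
    Q=[]
    for v in range(256,276):
        d=g[v,184:200]; br=d.min(1); w=np.clip(d[:,2]-np.median(d[:,2])-15,0,None); u=(np.arange(184,200)@w)/w.sum(); Q.append((u,v))
    T=np.array([onz(s,u,v,.072)[:2]*1000 for u,v in Q])
    a,b=P@ys,T@ys; print('nose',np.median(a),a.std(),'ptr',np.median(b),b.std(),'gap',np.median(b)-np.median(a))
    print(P[::7].round(1).tolist(),T[::5].round(1).tolist())
    print(a.round(1).tolist(),b.round(1).tolist())
E
python3 -c "
from gap import *
gap(220.5); o=ctrl.get_obs(); print(o['tcp_pos'],o['wrist_force'],o['ft_torque'])"
```

```text
nose 315.05922695332663 1.1752176373054426 ptr 368.95083758321124 0.08818878212814117 gap 53.89161062988461
[[582.3, 254.4], [567.4, 255.1], [552.6, 255.6], [537.9, 259.3], [523.1, 259.4]] [[507.5, 316.0], [497.0, 317.0], [486.5, 318.2], [476.0, 319.4]]
[315.9, 316.4, 316.8, 316.9, 316.9, 316.7, 315.9, 314.9, 314.1, 314.0, 314.0, 314.0, 313.8, 313.5, 313.8, 315.2, 316.4, 316.5, 316.6, 316.5, 316.1, 315.8, 315.1, 313.9, 313.9, 314.2, 314.5, 314.4, 314.4] [368.9, 368.8, 368.9, 369.0, 369.0, 368.9, 368.8, 369.0, 369.1, 369.0, 368.9, 368.8, 368.9, 368.9, 368.9, 369.0, 369.0, 369.0, 369.1, 369.1]
[0.53296222 0.01671021 0.07978178] [-1.23521289 -6.95017654 12.31943068] [-0.68337942  0.60964393  0.34231663]
```

Emit:
{"name": "drive_tool", "arguments": {
  "plan": [
    [[0.8,0,0],[0,0,0],2.0],
    [[1.0,0,0],[0,0,0],2.0],
    [[1.0,0,0],[0,0,0],2.0],
    [[1.0,0,0],[0,0,0],2.0],
    [[0.8,0,0],[0,0,0],2.0],
    [[0,0,0],[0,0,0],2.0],
    [[0,0,0],[0,0,0],2.0]
  ]
}}

```text
t: 14.75
tcp_pos: [0.5379, 0.0623, 0.0798]
tool_rot: [3.14, 0.002, 1.463]
wrist_force: [0.1, -7.5, 12.1]
grip_width: 0.0257
grasp_force: 55.0
```

```bash
python3 -c "
from gap import *
gap(198.5); o=ctrl.get_obs(); print(o['tcp_pos'],o['wrist_force'],o['ft_torque'])
s=snapshot('top');t=snapshot('side')
a=s['img'][180:300,160:300,::-1]; b=t['img'][165:285,270:410,::-1]
cv2.imwrite('pics/slide2.png',cv2.resize(np.hstack([a,b]),(800,343),interpolation=cv2.INTER_CUBIC))
"
```

```text
nose 359.99162853011455 3.6910433694193427 ptr 368.947449066955 0.08613791485654197 gap 8.955820536840463
[[583.1, 302.7], [568.2, 299.2], [553.2, 290.4], [538.6, 303.6], [523.9, 305.1]] [[507.5, 316.0], [497.0, 317.0], [486.5, 318.2], [476.0, 319.4]]
[363.9, 364.5, 373.2, 363.5, 360.9, 359.6, 358.9, 358.8, 358.8, 358.7, 359.6, 359.5, 359.4, 359.3, 348.4, 363.8, 363.4, 363.1, 363.1, 362.3, 360.6, 360.0, 359.9, 359.8, 359.9, 360.1, 360.1, 360.1, 359.9] [368.9, 368.9, 368.9, 369.0, 369.0, 368.8, 368.8, 369.0, 369.0, 368.9, 368.9, 368.9, 368.9, 368.9, 368.9, 369.0, 369.0, 369.1, 369.1, 369.1]
[0.53796322 0.06229787 0.07980812] [-0.84937471 -6.53324752 11.96398908] [-0.86709571  0.50080137  0.26292625]
```

View pics/slide2.png

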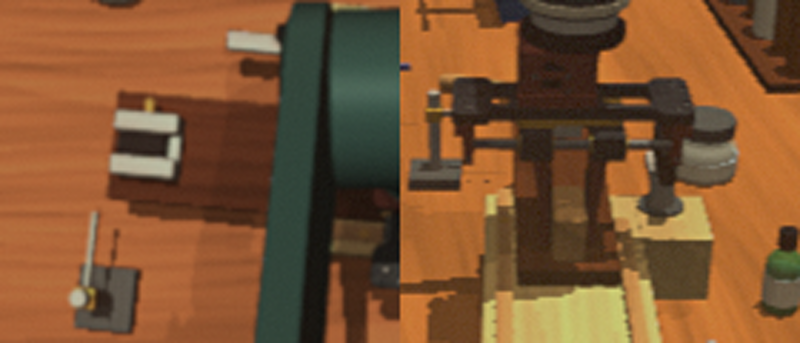

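Emit:
{"name": "drive_tool", "arguments": {
  "plan": [
    [[0.5,0,0],[0,0,0],2.0],
    [[0.3,0,0],[0,0,0],2.0],
    [[0,0,0],[0,0,0],2.0],
    [[0,0,0],[0,0,0],2.0]
  ]
}}

```text
t: 15.4
tcp_pos: [0.5387, 0.0694, 0.0799]
tool_rot: [3.14, 0.003, 1.463]
wrist_force: [-1.3, -10.9, 14.2]
grip_width: 0.026
grasp_force: 55.0
```

```bash
cat > gap2.py <<'E'
from m import *
ys=np.array([.1076,.9942])
def g2(im,yn,s):
    g=im.astype(float)[...,0]; A=[]
    for v in range(214,250):
        c=yn+(233-v)*.12; u=np.arange(int(c)-8,int(c)+5); r=g[v,u]; bg=np.median(r[:5]); k=8
        j=np.where(r<(bg+45)/2)[0] if False else np.where(r<.68*bg)[0]
        j=j[j>2]
        if len(j)==0: continue
        j=j[0]; th=(bg+min(r[j:j+3]))/2; j=np.where((r<th)&(np.arange(len(r))>2))[0][0]
        x=u[j]-1+(r[j-1]-th)/(r[j-1]-r[j]); A.append((v,x,onz(s,x,v,.076)[:2]@ys*1000))
    return np.array(A)
E
python3 -c "
from gap2 import *
s=snapshot('top')
for im,yn in ((cv2.imread('pics/t3.png')[:,:,::-1],220.5),(s['img'],195)):
    A=g2(im,yn,s); print(np.median(A[:,2]),A[:,2].mean(),A[:,2].std(),len(A)); print(A[:,2].round(1).tolist())
o=ctrl.get_obs(); print(o['tcp_pos'],o['tcp_pos'][:2]@ys*1000,np.array([.53296,.01671])@ys*1000,'tgt',np.array([507.5,316.])@ys,np.array([486.5,318.2])@ys,o['wrist_force'])
cv2.imwrite('pics/t4.png',s['img'][:,:,::-1])
a=s['img'][200:275,165:265,::-1]
cv2.imwrite('pics/slide3.png',cv2.resize(a,(800,600),interpolation=cv2.INTER_NEAREST))
"
```

```text
314.1279499184569 314.0532417994474 0.47868369224637214 22
[313.9, 314.4, 314.7, 314.6, 314.8, 314.3, 312.9, 313.1, 314.1, 314.0, 313.8, 313.4, 313.8, 314.7, 314.5, 313.7, 313.9, 314.2, 314.2, 314.0, 314.2, 314.2]
366.1859221740132 366.2435646349738 0.7892961406495295 23
[367.4, 367.4, 367.0, 367.4, 366.1, 365.9, 365.7, 365.6, 365.5, 365.8, 365.6, 365.7, 365.0, 366.6, 366.2, 366.5, 366.7, 366.6, 366.8, 367.0, 366.9, 366.0, 364.3]
[0.5387701  0.06942332 0.07992116] 126.99232922212472 73.959578 tgt 368.7742 368.70184 [ -1.45905733 -11.43536945  13.9070213 ]
```

View pics/slide3.png

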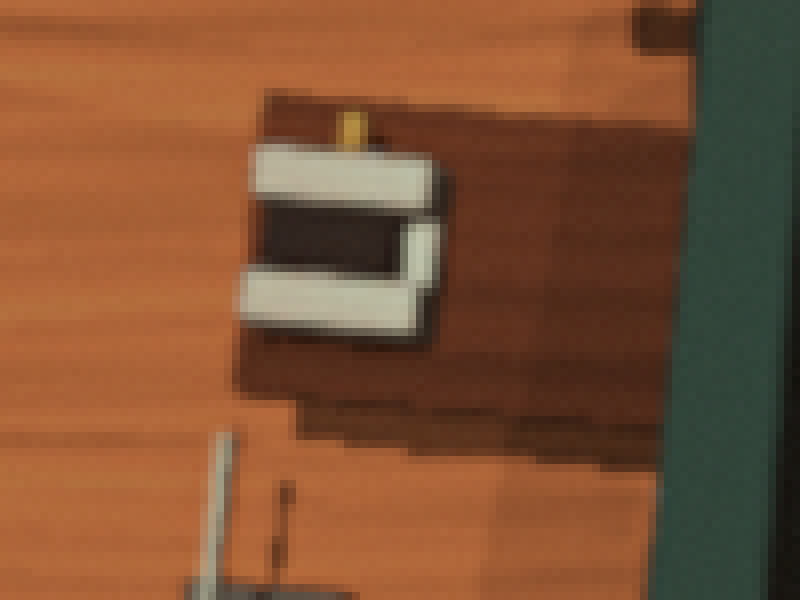

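The nose edge runs from crop (265,92) to (235,390), and the pointer's tip is at (225,432). After correcting for height, about 2.2 mm remains.

Emit:
{"name": "drive_tool", "arguments": {
  "plan": [
    [[0.22,0,0],[0,0,0],2.0],
    [[0,0,0],[0,0,0],2.0],
    [[0,0,0],[0,0,0],2.0],
    [[0,0,0],[0,0,0],2.0]
  ]
}}

```text
t: 15.95
tcp_pos: [0.5389, 0.0713, 0.0799]
tool_rot: [3.14, 0.003, 1.463]
wrist_force: [-2.7, -12.4, 14.0]
grip_width: 0.0258
grasp_force: 55.0
```

```bash
python3 -c "
from gap2 import *
s=snapshot('top'); A=g2(s['img'],194,s); print(np.median(A[:,2]),A[:,2].round(1).tolist())
o=ctrl.get_obs(); print(o['tcp_pos'],o['tool_rot'],o['tcp_pos'][:2]@ys*1000,o['wrist_force'],o['grip_width'])
t=snapshot('side')
cv2.imwrite('pics/fin.png',np.hstack([cv2.resize(s['img'][200:275,165:240,::-1],(400,400)),cv2.resize(t['img'][175:275,270:370,::-1],(400,400))]))
"
```

```text
368.1438397161757 [368.6, 369.2, 369.0, 368.7, 368.0, 367.3, 367.7, 367.6, 367.7, 368.0, 367.6, 367.7, 366.7, 368.2, 368.1, 368.1, 368.5, 368.5, 368.4, 368.7, 368.9, 368.2, 366.1]
[0.53895071 0.07133586 0.0799515 ] [3.13978558 0.00344053 1.46290635] 128.91321066758977 [ -0.77796333 -11.45135904  14.17033991] 0.02568665296321269
```

View pics/fin.png

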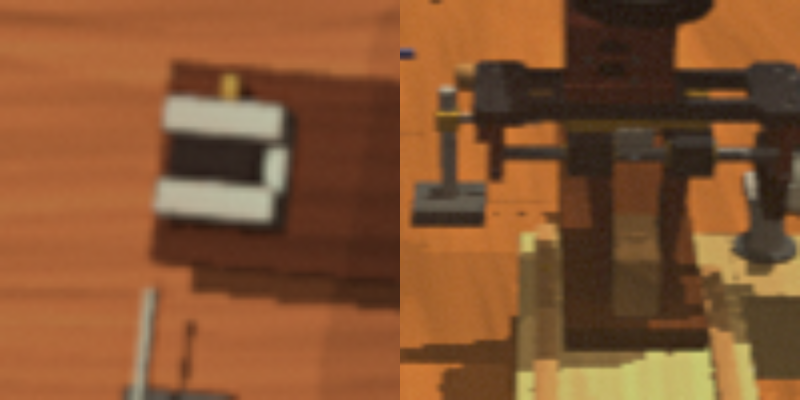

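The nose edge extrapolates onto the pointer's tip at crop (150,290), and the measured gap is about 0.5 mm or less. The plank is flat and the grip holds at 55 N, so I hand the job in.

```bash
python3 -c "
from h import *
print(workorder.close_job())"
```

```text
the job is handed in; nothing more can be done
None
```

I turned the lock clockwise to its free stop, slid the plank out flat until its outer end was within about 0.5 mm of the steel gauge's pointer (as measured in the top view), and handed the job in at about 16 s with the gripper still holding it.

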